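# Put the impact sockets back on the socket rail in order of size

### The arm

A 6-joint arm with a two-finger parallel gripper is mounted at the origin on the work surface. World frame = base frame: x ahead of the robot, y to its left, z up, the work surface at z = 0. Lengths are in mm, angles in rad, forces in N, time in s.
With the tool pointing down it reaches from about 300 to 775 mm from the base axis. Payload 14.6 kg.
Tool frame: the origin (TCP) lies between the finger pads; the fingertips stand manip.tip_reach ahead of it and the grasp point (between the pads) lies 5 mm behind it (manip.tip_reach is the distance from the TCP to the fingertips, in mm); z points along the fingers, y is the line along which they close (so a half turn about z gives the same grasp; the last joint's range is limited). The gripper opens to 94 mm and grips with 3 to 60 N. Pads are 16 mm wide; open, the fingers measure 119 mm over their backs; the gripper's body (75 mm by 177 mm) begins 78 mm behind the grasp point.
Start: joints at [1.221, 0.3, 1.521, -0, 1.321, -0.067], TCP at [153.473, 528.143, 219.446] pointing down, gripper open.
Joint ranges: [-3.03, 3.03], [-0.79, 2.21], [0.23, 2.52], [-1.04, 4.18], [0, 3.07], [-2.55, 2.55]. Speed limits (rad/s): [2.22, 2.22, 2.57, 3.14, 3.14, 3.14].

### API

Orientations are given as [roll, pitch, yaw] about the fixed x, y, z axes, in that order (R = Rz(yaw) Ry(pitch) Rx(roll)).
In Python, from cell import manip gives the robot as it stands. The module is installed in compiled form; this text tells all that it offers.
- The arm moves only by the shell command python3 -m creep 'ROWS' [FORCE]. ROWS is JSON, a list of rows, each a list of 3 entries, a list of its own where there are three numbers: the opening, from -1 (shut) to 1 (fully open), then the shift along the tool's x, y, z in cm, then the turn about the tool's z in units of 5 degrees (1.0 is 5 degrees). In form: [[grip, [tx, ty, tz], roll], ...]. A call has 1 to 12 rows; each row is the pose to reach, as a shift and turn from the pose commanded when the call began, along the tool's axes at that moment; what a row does not reach only later rows make up. A row lasts 1/10 s, in which the tool goes at most 50 mm and 8.59 degrees, less where a joint would pass 70% of its speed; a pose out of reach is approached as far as the arm can. A call with a gripper value outside its range is refused whole. The fingers move at their own pace and stop on an object; FORCE is the grip in N (left out, the last holds). Time passes only in rows, so rows that repeat a pose let the fingers close. It gives the time, the measured TCP pose, the force, the opening and the grip force at its end, in the units of the state.
- manip.read_state(): the state, without advancing time (a new reading comes with each control period).
- manip.camera(name): name is "scene" or "top" or "wrist"; returns the picture (480x640x3 uint8, red, green, blue); there is no depth.
- manip.camera_params(name): a dict with "fovy" (degrees; the focal length in pixels is half the picture's height over the tangent of half this angle, whatever the lens; pixels are square), "cx", "cy" (the principal point, pixels), "k1" (the pictures are not rectified: a ray, as slopes to the right and down, at radius r is drawn at 1 + k1 r^2 times it, then the intrinsics apply), "origin" and "attitude" of the camera in the world. Camera axes: x right, y down, z forward; pixel columns grow to the right and rows downward; lengths in mm; the calibration is good to about 2 mm. A picture is of the moment at which its call begins: read the wrist's pose just before it. camera_params takes no time and is no camera call; for the wrist camera it gives the pose at the moment of the call.
- manip.sign_off(): hands the job in; it is judged then, once.
The state is a dict: "clock": time; "joints": joint angles; "qd": joint speeds; "effort": joint torques, N m; "eef_pos": TCP position; "eef_rot": TCP orientation; "wrist_force": force on the tool from outside, world axes, zero at the start; "moment": the same for the moment, N m; "finger_gap": finger opening in mm; "finger_force": force on a finger pad.
Only numpy, scipy, OpenCV 4.12 (cv2) and the standard library are available. Lean on these libraries where they do the work, as an engineer would, in place of code of your own. Each camera call takes 0.05 s, during which the arm holds its last target. There are 200 camera calls.

### The job

Put the four loose impact sockets back on the socket rail in order of size, the largest next to the end with the thumbscrew and the smallest at the far end. Stand each one upright, mouth up, in the middle of its own round holder, and do not knock any of them over on the way.

Things in the scene. Friction and masses are not known exactly. Their poses are not given: they have to be found in the camera images.
- socket_a: The smallest of four dark steel impact sockets, standing upright, hexagon mouth up: a plain cylinder outside, 24 mm across and 38 mm tall (mouth of the bore about 15 mm; the wall does not give). Origin: centre of its underside; z up. Its yaw means nothing.
- socket_b: The second smallest of four dark steel impact sockets, standing upright, hexagon mouth up: a plain cylinder outside, 32 mm across and 42 mm tall (mouth of the bore about 21 mm; the wall does not give). Origin: centre of its underside; z up. Its yaw means nothing.
- socket_c: The second largest of four dark steel impact sockets, standing upright, hexagon mouth up: a plain cylinder outside, 40 mm across and 48 mm tall (mouth of the bore about 26 mm; the wall does not give). Origin: centre of its underside; z up. Its yaw means nothing.
- socket_d: The largest of four dark steel impact sockets, standing upright, hexagon mouth up: a plain cylinder outside, 50 mm across and 55 mm tall (mouth of the bore about 33 mm; the wall does not give). Origin: centre of its underside; z up. Its yaw means nothing.
- holder_1: One of four identical round grey holders with a dark rubber face, fixed in a row along the rail: 54 mm across, face flat and bare (no stud, rim or magnet). Origin: centre of its underside, 10 mm above the bench; the face is 8 mm above that, 18 mm above the bench. y axis along the rail. The numbers say nothing of the place in the row, which differs at each start; neighbours stand 66 to 86 mm apart.
- holder_2: One of four identical round grey holders with a dark rubber face, fixed in a row along the rail: 54 mm across, face flat and bare (no stud, rim or magnet). Origin: centre of its underside, 10 mm above the bench; the face is 8 mm above that, 18 mm above the bench. y axis along the rail. The numbers say nothing of the place in the row, which differs at each start; neighbours stand 66 to 86 mm apart.
- holder_3: One of four identical round grey holders with a dark rubber face, fixed in a row along the rail: 54 mm across, face flat and bare (no stud, rim or magnet). Origin: centre of its underside, 10 mm above the bench; the face is 8 mm above that, 18 mm above the bench. y axis along the rail. The numbers say nothing of the place in the row, which differs at each start; neighbours stand 66 to 86 mm apart.
- holder_4: One of four identical round grey holders with a dark rubber face, fixed in a row along the rail: 54 mm across, face flat and bare (no stud, rim or magnet). Origin: centre of its underside, 10 mm above the bench; the face is 8 mm above that, 18 mm above the bench. y axis along the rail. The numbers say nothing of the place in the row, which differs at each start; neighbours stand 66 to 86 mm apart.
- screw_cap: Black end cap of the rail that carries the knurled steel thumbscrew (22 mm across, top 37 mm above the bench). Cap: 50 mm across the rail, 24 mm along it, 22 mm tall, fixed. The cap at the other end has no screw; either end may be the one with it. Origin: centre of its underside, on the bench, on the rail's centre line, 52 to 62 mm from the nearest holder's centre. y axis along the rail.
- rail: Aluminium rail lying fixed on the bench, 366 mm long, 44 mm wide, 10 mm high. Origin: centre of its underside; its y axis runs along the rail. The holders stand on it in one row; across the rail there is free room for the fingers on both sides.
Mind the look-alikes: they are no part of the job. What is shaped like the socket_b but blue is not meant.

How it is judged (in metres and radians):
At the end, for the whole second after the job is handed in: Each socket stands upright (within 0.1 rad), at rest, on the face of its own holder with its axis within 12 mm of the holder's centre; counted from the thumbscrew cap along the rail the sockets are 50, 40, 32 and 24 mm across ((horizontal distance between socket_d and holder_1 below 0.012 m or horizontal distance between socket_d and holder_2 below 0.012 m or horizontal distance between socket_d and holder_3 below 0.012 m or horizontal distance between socket_d and holder_4 below 0.012 m) and horizontal distance between socket_d and screw_cap below 0.095 m and height (world z) of socket_d between 0.015 and 0.022 m and angle between each of socket_d, socket_c, socket_b, socket_a's own z axis and vertical below 0.1 rad and linear speed of each of socket_d, socket_c, socket_b, socket_a below 0.02 m/s and angular speed of each of socket_d, socket_c, socket_b, socket_a below 0.2 rad/s and (horizontal distance between socket_c and holder_1 below 0.012 m or horizontal distance between socket_c and holder_2 below 0.012 m or horizontal distance between socket_c and holder_3 below 0.012 m or horizontal distance between socket_c and holder_4 below 0.012 m) and horizontal distance between socket_c and screw_cap between 0.095 and 0.171 m and height (world z) of socket_c between 0.015 and 0.022 m and (horizontal distance between socket_b and holder_1 below 0.012 m or horizontal distance between socket_b and holder_2 below 0.012 m or horizontal distance between socket_b and holder_3 below 0.012 m or horizontal distance between socket_b and holder_4 below 0.012 m) and horizontal distance between socket_b and screw_cap between 0.171 and 0.247 m and height (world z) of socket_b between 0.015 and 0.022 m and (horizontal distance between socket_a and holder_1 below 0.012 m or horizontal distance between socket_a and holder_2 below 0.012 m or horizontal distance between socket_a and holder_3 below 0.012 m or horizontal distance between socket_a and holder_4 below 0.012 m) and horizontal distance between socket_a and screw_cap above 0.247 m and height (world z) of socket_a between 0.015 and 0.022 m); the robot touches nothing.
It fails at once if the 24 mm socket was tipped over (more than 0.8 rad) (angle between socket_a's own z axis and vertical above 0.8 rad).
It fails at once if the 32 mm socket was tipped over (more than 0.8 rad) (angle between socket_b's own z axis and vertical above 0.8 rad).
It fails at once if the 40 mm socket was tipped over (more than 0.8 rad) (angle between socket_c's own z axis and vertical above 0.8 rad).
It fails at once if the 50 mm socket was tipped over (more than 0.8 rad) (angle between socket_d's own z axis and vertical above 0.8 rad).
It also fails if it takes over 96 s, if anything falls off the work surface, if the arm or the gripper's body presses on something with over 40 N, if the wrist force passes 120 N, or if a joint passes its speed limit or range.

## Working session

There is one attempt and no reset: what is moved stays moved. The work goes in short steps, Python scripts to look and compute and a shell command to move; the robot and the scene stay as the last step left them, time stands still between calls to the robot, and variables do not carry over. Pictures are saved under pics/ and viewed, at most 14 in all, crops included, and the job is handed in when it is done.

```bash
mkdir -p pics
python3 - <<'E'
from cell import manip
import cv2
for n in("top","scene"):
    p=manip.camera_params(n);print(n,p)
    cv2.imwrite(f"pics/{n}0.png",manip.camera(n)[:,:,::-1])
print(manip.camera_params("wrist"));print(manip.tip_reach,manip.read_state())
E
```

```text
top {'fovy': 54.63275202871028, 'cx': 323.3059572066664, 'cy': 237.1482355036494, 'k1': -0.0457086207116173, 'origin': array([352.1299071 , -21.13776395, 941.26698336]), 'attitude': array([-2.96464639,  0.00796604, -1.57371412])}
scene {'fovy': 51.26305166837389, 'cx': 321.66092018178233, 'cy': 238.6439342016983, 'k1': 0.027393263585120314, 'origin': array([1145.55081948, -195.23019089,  703.87130702]), 'attitude': array([-2.35974366,  0.01429537,  1.3126938 ])}
{'fovy': 61.52222657400173, 'cx': 315.65374804550913, 'cy': 244.951528612731, 'k1': 0.030067253715732618, 'origin': array([ 89.34635971, 547.17382633, 383.67287134]), 'attitude': array([2.90410028e+00, 1.40428917e-03, 1.28886725e+00])}
14.0 {'clock': 0.1, 'joints': array([ 1.22141519e+00,  3.00410591e-01,  1.52153301e+00,  4.12115521e-06,
        1.32069661e+00, -6.65539510e-02]), 'qd': array([ 0.00072577, -0.00222039, -0.00254053, -0.00078684,  0.00096957,
       -0.0009381 ]), 'effort': array([-1.02566108e-03, -5.32640469e+01, -3.53289199e+01,  7.07974657e-02,
        2.35509756e-02, -3.48630795e-05]), 'eef_pos': array([153.38924355, 527.94204522, 218.93984934]), 'eef_rot': array([-3.14054769e+00, -7.36500476e-05,  2.85876441e+00]), 'wrist_force': array([ 0.46803226,  0.76806303, -0.0942702 ]), 'moment': array([ 0.0293531 ,  0.02339998, -0.01806361]), 'finger_force': 0.0, 'finger_gap': 93.73502814486524}
```

View pics/top0.png

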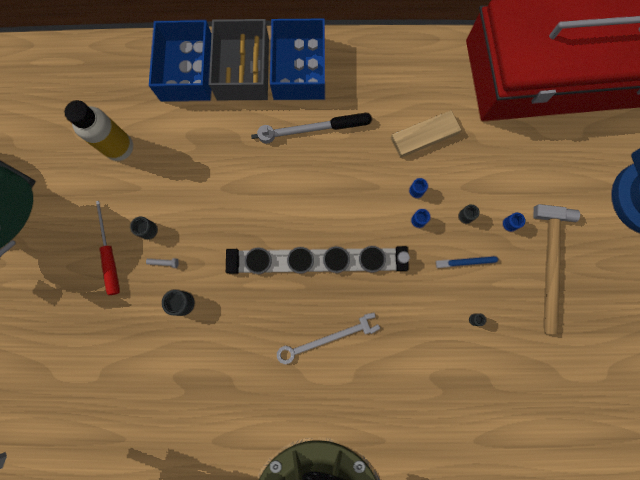

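View pics/scene0.png

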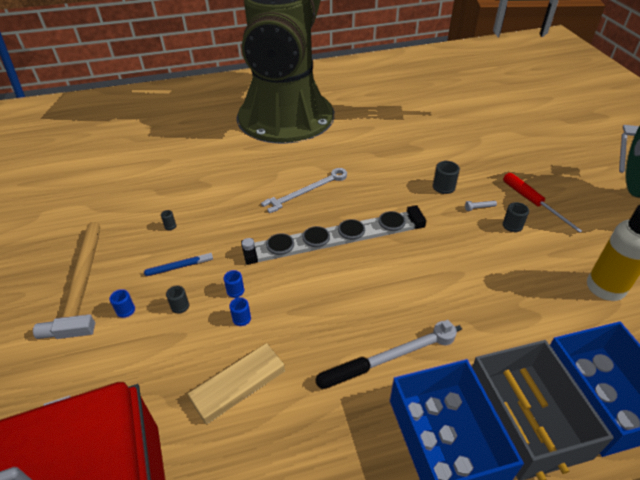

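```bash
cat > h.py <<'E'
from cell import manip
import numpy as np,cv2
from scipy.spatial.transform import Rotation as Ro
def cam(n):
    p=manip.camera_params(n);f=240/np.tan(np.radians(p["fovy"])/2)
    return p,f,Ro.from_euler("xyz",p["attitude"]).as_matrix()
def ray(c,u,v,z):
    p,f,R=c;d=np.array([(u-p["cx"])/f,(v-p["cy"])/f]);s=d.copy()
    for _ in range(20): s=d/(1+p["k1"]*(s@s))
    w=R@np.r_[s,1];o=p["origin"];return o+w*(z-o[2])/w[2]
def proj(c,P):
    p,f,R=c;q=R.T@(np.array(P)-p["origin"]);s=q[:2]/q[2];s=s*(1+p["k1"]*(s@s));return s*f+[p["cx"],p["cy"]]
def blobs(m,lo,hi):
    out=[]
    for k in cv2.findContours(m.astype(np.uint8),cv2.RETR_EXTERNAL,cv2.CHAIN_APPROX_NONE)[0]:
        a=cv2.contourArea(k)
        if lo<a<hi: out.append((k,a))
    return out
E
cat > m.py <<'E'
from h import *
im=cv2.imread("pics/top0.png");c=cam("top")
print(proj(c,[0,0,0]))
mx=im.max(2).astype(int);mn=im.min(2)
m=(mx<75)&(mx-mn<28)
for k,a in blobs(m,60,1200):
    (x,y),(w,h),t=cv2.minAreaRect(k)
    if 100<y<340: print(np.round([x,y,w,h,a]),ray(c,x,y,18).round(1),ray(c,x,y,24).round(1))
T=[cv2.resize(im[v-33:v+33,u-44:u+44],(400,300),interpolation=cv2.INTER_CUBIC) for u,v in((155,228),(185,302),(462,214),(478,310))]
cv2.imwrite("pics/crop.png",np.vstack([np.hstack(T[:2]),np.hstack(T[2:])]))
cv2.imwrite("pics/rail.png",cv2.resize(im[235:285,215:425],(798,190),interpolation=cv2.INTER_CUBIC))
E
python3 m.py
```

```text
[316.6377609  508.07413634]
[477. 320.  11.  16. 154.] [ 351.6 -315.6   18. ] [ 351.7 -313.7   24. ]
[178. 302.  25.  32. 650.] [386.8 274.5  18. ] [386.5 272.6  24. ]
[232. 261.  24.  12. 284.] [469.4 169.1  18. ] [468.7 167.9  24. ]
[258. 261.  25.  25. 482.] [470.3 116.8  18. ] [469.5 115.9  24. ]
[336. 260.  25.  25. 463.] [471.7 -40.5  18. ] [470.9 -40.4  24. ]
[301. 260.  25.  25. 454.] [471.8  31.2  18. ] [471.   30.9  24. ]
[401. 258.  25.  13. 166.] [ 474.  -170.7   18. ] [ 473.2 -169.7   24. ]
[372. 259.  25.  25. 466.] [ 472.9 -112.1   18. ] [ 472.1 -111.5   24. ]
[143. 228.  27.  20. 428.] [538.5 353.9  18. ] [537.3 351.5  24. ]
[468. 214.  15.  21. 255.] [ 564.4 -310.7   18. ] [ 563.  -308.8   24. ]
[351. 121.  12.  41. 438.] [767.5 -73.   18. ] [764.8 -72.7  24. ]
[ 80. 114.  31.  23. 584.] [790.1 512.5  18. ] [787.2 509.   24. ]
```

View pics/crop.png

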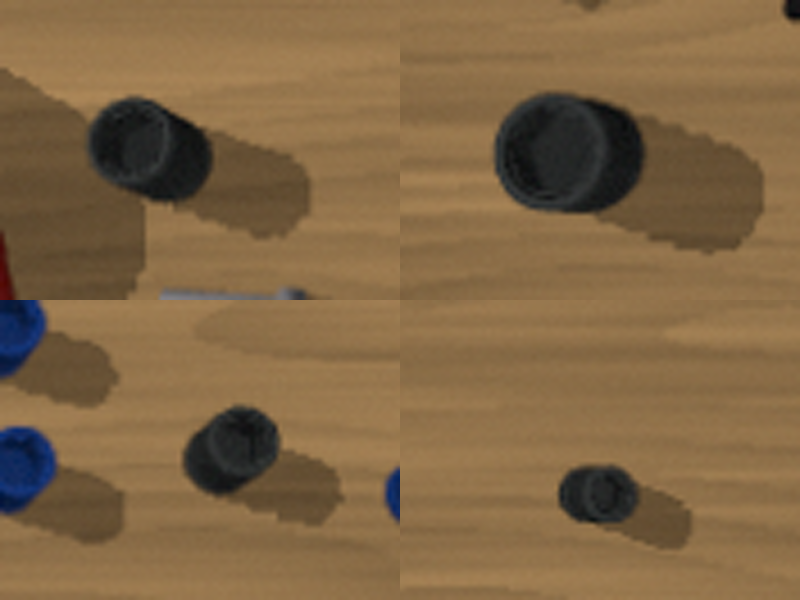

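View pics/rail.png

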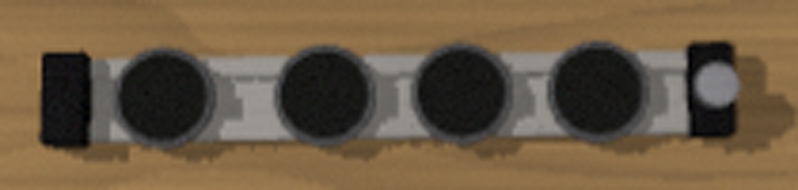

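Candidates: the dark sockets at px (143,228), (178,302), (468,214) and (477,320), and the blue ones at (419,187), (421,217) and (514,221). By size the dark ones are c, d, b and a, and the crop confirms they are dark steel. The blue ones are look-alikes and not meant. The rail crop shows the thumbscrew at the right (−y) end, so d goes to y=−112, c to −40.5, b to 31 and a to 117. Spacings are 72, 72 and 86 mm, which fits the 66–86 mm given.

Moving above d first.

```bash
python3 -m creep '[[1,[-29.5,-18,5],14.76],[1,[-29.5,-18,5],14.76],[1,[-29.5,-18,5],14.76],[1,[-29.5,-18,5],14.76],[1,[-29.5,-18,5],14.76],[1,[-29.5,-18,5],14.76],[1,[-29.5,-18,5],14.76],[1,[-29.5,-18,5],14.76],[1,[-29.5,-18,5],14.76],[1,[-29.5,-18,5],14.76],[1,[-29.5,-18,5],14.76],[1,[-29.5,-18,5],14.76]]' 20
cat >> h.py <<'E'
def look(name):
    c=cam("wrist");im=manip.camera("wrist")[:,:,::-1].copy();cv2.imwrite(f"pics/{name}.png",im);return c,im
E
python3 - <<'E'
from h import *
c,im=look("w1");mx=im.max(2).astype(int);mn=im.min(2)
print(c[0]["origin"],proj(c,[386,271,55]),proj(c,[386,271,0]))
for k,a in blobs((mx<75)&(mx-mn<28),800,60000):
    (x,y),(w,h),t=cv2.minAreaRect(k);print(np.round([x,y,w,h,a]),ray(c,x,y,27).round(1))
E
```

```text
clock: 1.3
eef_pos: [386.3, 273.2, 169.4]
eef_rot: [-3.141, 0.0, 1.574]
wrist_force: [-0.4, -0.1, 0.0]
finger_gap: 94.0
finger_force: 0.0
[387.3685451  341.32015081 334.12258525] [313.62843636 248.36088545] [313.98698328 232.48579684]
[  320.   380.   198.   639. 58319.] [391.1 148.6  27. ]
[ 314.  240.   73.   65. 3737.] [386.5 270.3  27. ]
[ 522.  130.   82.   57. 3774.] [536.9 353.5  27. ]
```

View pics/w1.png

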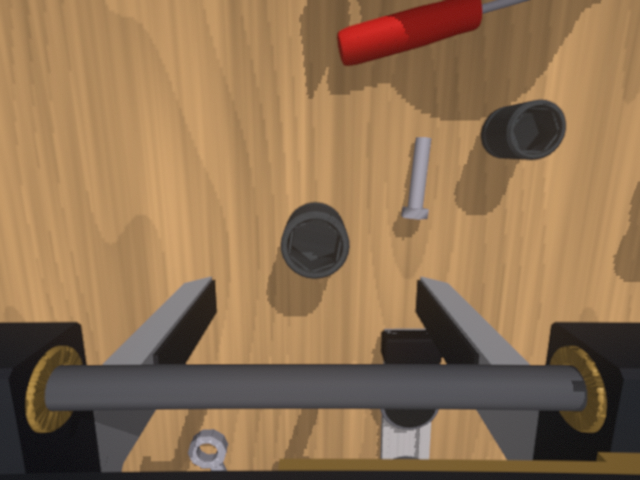

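The wrist view shows d at (314,240), between the fingers, and it agrees with the top view to 1 mm. c is at (522,130).

```bash
python3 -m creep '[[1,[-0.2,0,4],0],[1,[-0.2,0,8],0],[1,[-0.2,0,12],0],[1,[-0.2,0,14.4],0],[1,[-0.2,0,14.4],0],[1,[-0.2,0,14.4],0],[-1,[-0.2,0,14.4],0],[-1,[-0.2,0,14.4],0],[-1,[-0.2,0,14.4],0],[-1,[-0.2,0,14.4],0],[-1,[-0.2,0,14.4],0],[-1,[-0.2,0,14.4],0]]' 30; python3 -m creep '[[-1,[0,0,0],0],[-1,[0,0,0],0],[-1,[0,0,0],0],[-1,[0,0,-1],0],[-1,[0,0,-3],0],[-1,[0,0,-6],0],[-1,[0,0,-9],0],[-1,[0,0,-9],0],[-1,[0,0,-9],0]]' 30
```

```text
clock: 2.55
eef_pos: [386.5, 271.0, 25.5]
eef_rot: [-3.141, 0.0, 1.571]
wrist_force: [1.4, -0.4, 3.2]
finger_gap: 49.7
finger_force: 29.8
clock: 3.45
eef_pos: [386.3, 270.8, 115.2]
eef_rot: [3.141, -0.0, 1.571]
wrist_force: [0.3, -0.7, -4.1]
finger_gap: 49.5
finger_force: 30.0
```

```bash
python3 -m creep '[[-1,[-2,0.4,0],0],[-1,[-5.5,1.2,0],0],[-1,[-9.5,2.1,0],0],[-1,[-13.5,3,0],0],[-1,[-17.5,4,0],0],[-1,[-21.5,4.9,0],0],[-1,[-25.5,5.8,0],0],[-1,[-29.5,6.7,0],0],[-1,[-33.5,7.6,0],0],[-1,[-36.5,8.3,0],0],[-1,[-38.3,8.65,0],0],[-1,[-38.3,8.65,0],0]]' 30; python3 -m creep '[[-1,[0,0,0],0],[-1,[0,0,0],0],[-1,[0,0,0],0]]'
python3 - <<'E'
from h import *
c,im=look("w2");print(c[0]["origin"],[proj(c,[x,y,18]).round() for x,y in((472.9,-112.1),(471.7,-40.5),(471.8,31.2))])
E
```

```text
clock: 4.65
eef_pos: [472.4, -113.6, 113.5]
eef_rot: [-3.139, -0.001, 1.568]
wrist_force: [0.1, 0.3, -3.6]
finger_gap: 50.1
finger_force: 30.0
clock: 4.95
eef_pos: [472.8, -111.2, 115.1]
eef_rot: [-3.141, -0.0, 1.572]
wrist_force: [0.9, 0.5, -2.8]
finger_gap: 49.6
finger_force: 30.0
[474.04716977 -43.09489719 279.88109648] [array([314., 253.]), array([312., 143.]), array([313.,  15.])]
```

View pics/w2.png

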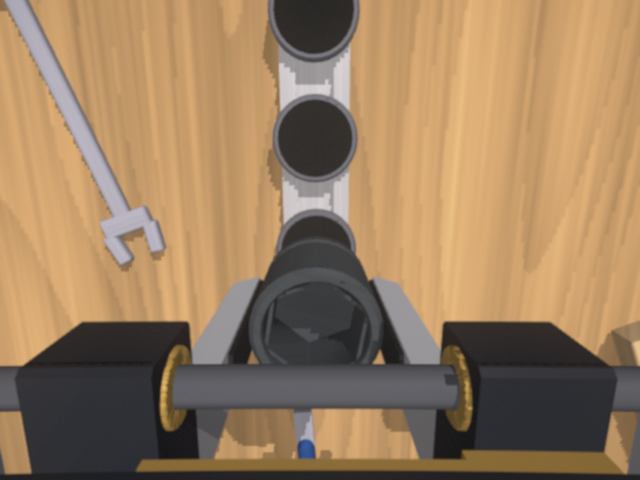

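The carried socket hangs straight. The next holder is at (315,138) against (312,143) predicted, which is within 3 mm. Lowering d.

```bash
python3 -m creep '[[-1,[0,0,3],0],[-1,[0,0,5],0],[-1,[0,0,6.3],0],[-1,[0,0,6.8],0],[-1,[0,0,7.1],0],[-1,[0,0,7.1],0],[-1,[0,0,7.1],0],[-1,[0,0,7.1],0]]' 30;  python3 -m creep '[[0.7,[0,0,0],0],[0.7,[0,0,0],0],[0.7,[0,0,0],0],[0.7,[0,0,0],0],[0.7,[0,0,0],0],[0.7,[0,0,-3],0],[0.7,[0,0,-7],0],[1,[0,0,-12],0],[1,[0,0,-12],0],[1,[0,0,-12],0]]'
```

```text
clock: 5.8
eef_pos: [473.3, -112.1, 45.1]
eef_rot: [3.141, 0.0, 1.571]
wrist_force: [0.1, -0.2, -3.0]
finger_gap: 49.1
finger_force: 30.0
clock: 6.8
eef_pos: [473.2, -112.1, 165.0]
eef_rot: [3.14, 0.001, 1.571]
wrist_force: [-0.3, 0.3, -0.7]
finger_gap: 93.5
finger_force: 0.0
```

```bash
python3 -m creep '[[1,[5,0.7,0],0],[1,[10,1.4,0],0],[1,[15,2.1,0],0],[1,[20,2.8,0],0],[1,[25,3.5,0],0],[1,[30,4.2,0],0],[1,[35,4.9,0],0],[1,[40,5.6,0],0],[1,[44,6.1,0],0],[1,[46.4,6.4,0],0],[1,[46.4,6.4,0],0],[1,[46.4,6.4,0],0]]' 30
python3 - <<'E'
from h import *
c,im=look("w3");mx=im.max(2).astype(int);mn=im.min(2);print(manip.read_state()["eef_pos"])
for k,a in blobs((mx<75)&(mx-mn<28),800,60000):
    (x,y),(w,h),t=cv2.minAreaRect(k);print(np.round([x,y,w,h,a]),ray(c,x,y,24).round(1))
c=cam("top");im=manip.camera("top");mx=im.max(2).astype(int);mn=im.min(2)
for k,a in blobs((mx<75)&(mx-mn<28),200,1200):
    (x,y),(w,h),t=cv2.minAreaRect(k);print(np.round([x,y,w,h,a]),ray(c,x,y,45).round(1))
E
```

```text
clock: 8.0
eef_pos: [536.5, 351.5, 162.4]
eef_rot: [-3.139, 0.002, 1.571]
wrist_force: [-0.5, -0.7, 0.3]
finger_gap: 93.9
finger_force: 0.0
[536.74040926 350.97138897 163.02296465]
[ 241.  430.   35.   56. 1825.] [472.9 181.4  24. ]
[  320.   380.   198.   639. 33532.] [540.6 229.1  24. ]
[ 314.  238.   59.   49. 2083.] [536.3 350.9  24. ]
[232. 261.  24.  12. 284.] [466.  163.6  45. ]
[258. 260.  24.  24. 472.] [467.8 112.8  45. ]
[336. 259.  24.  23. 434.] [469.2 -40.   45. ]
[300. 260.  25.  25. 474.] [467.3  31.4  45. ]
[373. 257.  26.  31. 605.] [ 472.6 -111.2   45. ]
[143. 228.  27.  20. 419.] [533.  342.9  45. ]
[468. 214.  15.  21. 252.] [ 558.6 -302.1   45. ]
[351. 121.  12.  41. 431.] [755.4 -71.3  45. ]
[ 80. 114.  31.  23. 578.] [777.3 497.   45. ]
[ 90.  26.   7. 179. 696.] [985.8 497.4  45. ]
[400.  21. 149.   6. 714.] [ 986.2 -180.5   45. ]
[542.  79. 180.  77. 411.] [ 850.1 -477.5   45. ]
```

```bash
python3 -m creep '[[0.7,[0,0,4],0],[0.7,[0,0,8],0],[0.7,[0,0,12],0],[0.7,[0,0,14.1],0],[0.7,[0,0,14.1],0],[0.7,[0,0,14.1],0],[-1,[0,0,14.1],0],[-1,[0,0,14.1],0],[-1,[0,0,14.1],0],[-1,[0,0,14.1],0],[-1,[0,0,14.1],0],[-1,[0,0,14.1],0]]' 30; python3 -m creep '[[-1,[0,0,0],0],[-1,[0,0,0],0],[-1,[0,0,-1],0],[-1,[0,0,-3],0],[-1,[0,0,-6],0],[-1,[0,0,-9],0],[-1,[0,0,-9],0],[-1,[0,0,-9],0]]' 30
```

```text
clock: 9.3
eef_pos: [537.0, 352.0, 23.6]
eef_rot: [3.142, -0.0, 1.571]
wrist_force: [-1.2, -0.1, 1.7]
finger_gap: 39.8
finger_force: 30.0
clock: 10.1
eef_pos: [536.9, 351.9, 113.2]
eef_rot: [3.141, -0.0, 1.571]
wrist_force: [0.2, -0.0, -3.4]
finger_gap: 39.4
finger_force: 30.0
```

```bash
python3 -m creep '[[-1,[-2,-0.3,0],0],[-1,[-5.5,-0.9,0],0],[-1,[-9.5,-1.6,0],0],[-1,[-13.5,-2.2,0],0],[-1,[-17.5,-2.9,0],0],[-1,[-21.5,-3.6,0],0],[-1,[-25.5,-4.2,0],0],[-1,[-29.5,-4.9,0],0],[-1,[-33.5,-5.5,0],0],[-1,[-37,-6.1,0],0],[-1,[-39.1,-6.5,0],0],[-1,[-39.1,-6.5,0],0]]' 30; python3 -m creep '[[-1,[0,0,0],0],[-1,[0,0,0],0],[-1,[0,0,3],0],[-1,[0,0,5],0],[-1,[0,0,6.3],0],[-1,[0,0,6.8],0],[-1,[0,0,7.1],0],[-1,[0,0,7.1],0],[-1,[0,0,7.1],0],[-1,[0,0,7.1],0]]'
```

```text
clock: 11.3
eef_pos: [470.8, -40.9, 112.0]
eef_rot: [-3.139, -0.0, 1.568]
wrist_force: [-0.2, 0.4, -2.9]
finger_gap: 39.6
finger_force: 30.0
clock: 12.3
eef_pos: [472.4, -39.1, 43.0]
eef_rot: [3.141, 0.0, 1.571]
wrist_force: [0.3, -1.2, -2.5]
finger_gap: 39.1
finger_force: 30.0
```

```bash
python3 -m creep '[[-1,[0,0,0.1],0],[-1,[0,0,0.1],0],[0.6,[0,0,0.1],0],[0.6,[0,0,0.1],0],[0.6,[0,0,0.1],0],[0.6,[0,0,0.1],0],[0.6,[0,0,0.1],0],[0.6,[0,0,-3],0],[0.6,[0,0,-7],0],[0.6,[0,0,-12],0],[0.6,[0,0,-12],0]]';python3 -m creep '[[0.6,[-5,1.7,0],0],[0.6,[-10,3.4,0],0],[0.6,[-15,5,0],0],[0.6,[-20,6.7,0],0],[0.6,[-24,8,0],0],[0.6,[-27.1,9.1,0],0],[0.6,[-27.1,9.1,0],0],[0.6,[-27.1,9.1,0],0],[0.6,[-27.1,9.1,0],0]]'
python3 - <<'E'
from h import *
c,im=look("w4");mx=im.max(2).astype(int);mn=im.min(2);print(manip.read_state()["eef_pos"])
for k,a in blobs((mx<75)&(mx-mn<28),500,60000):
    (x,y),(w,h),t=cv2.minAreaRect(k);print(np.round([x,y,w,h,a]),ray(c,x,y,21).round(1))
c=cam("top");im=manip.camera("top");mx=im.max(2).astype(int);mn=im.min(2)
for k,a in blobs((mx<75)&(mx-mn<28),200,1200):
    (x,y),(w,h),t=cv2.minAreaRect(k)
    if 200<y<300:print(np.round([x,y,w,h,a]),ray(c,x,y,42).round(1))
E
```

```text
clock: 13.4
eef_pos: [474.4, -39.4, 168.3]
eef_rot: [3.132, 0.002, 1.571]
wrist_force: [-0.6, -0.7, 0.3]
finger_gap: 75.2
finger_force: 0.0
clock: 14.3
eef_pos: [562.9, -309.0, 162.1]
eef_rot: [-3.141, -0.0, 1.571]
wrist_force: [-0.8, 0.2, 1.2]
finger_gap: 75.4
finger_force: 0.0
[ 562.94438101 -308.9415715   162.42106327]
[  42.  243.   30.   59. 1474.] [ 353.3 -314.2   21. ]
[ 316.  237.   46.   40. 1469.] [ 564.2 -308.8   21. ]
[ 189.   44.   41.   76. 1935.] [ 476.3 -172.3   21. ]
[258. 260.  22.  23. 400.] [467.8 114.   42. ]
[232. 261.  24.  12. 284.] [466.4 164.2  42. ]
[300. 260.  23.  22. 402.] [468.9  31.1  42. ]
[336. 258.  23.  23. 436.] [470.6 -40.   42. ]
[373. 257.  25.  30. 594.] [ 473.3 -112.    42. ]
```

View pics/w4.png

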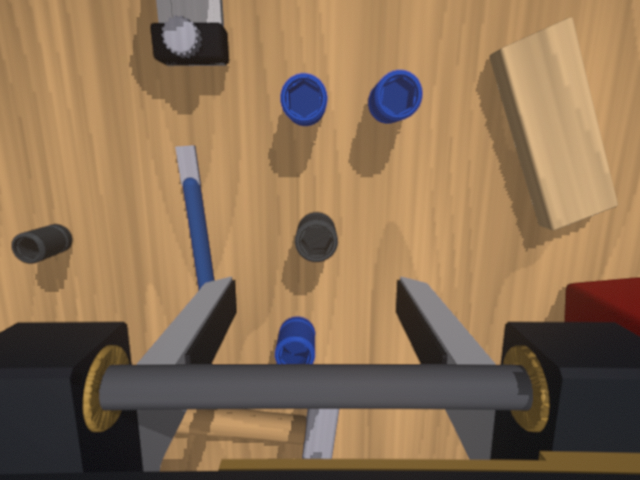

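The picture shows the dark b at (316,237), centred between the fingers. The blue look-alikes at (304,98), (396,96) and (295,342) are clear of the fingers.

```bash
python3 -m creep '[[0.6,[0,0.1,4],0],[0.6,[0,0.1,8],0],[0.6,[0,0.1,12],0],[0.6,[0,0.1,14.1],0],[0.6,[0,0.1,14.1],0],[0.6,[0,0.1,14.1],0],[-1,[0,0.1,14.1],0],[-1,[0,0.1,14.1],0],[-1,[0,0.1,14.1],0],[-1,[0,0.1,14.1],0],[-1,[0,0.1,14.1],0],[-1,[0,0.1,14.1],0]]' 30; python3 -m creep '[[-1,[0,0,0],0],[-1,[0,0,0],0],[-1,[0,0,-1],0],[-1,[0,0,-3],0],[-1,[0,0,-6],0],[-1,[0,0,-10],0],[-1,[0,0,-14],0],[-1,[0,0,-14],0],[-1,[0,0,-14],0]]' 30
```

```text
clock: 15.6
eef_pos: [564.0, -310.1, 21.5]
eef_rot: [-3.142, -0.0, 1.571]
wrist_force: [-0.2, -0.4, 1.4]
finger_gap: 31.7
finger_force: 30.0
clock: 16.5
eef_pos: [564.1, -310.1, 162.2]
eef_rot: [3.14, 0.001, 1.571]
wrist_force: [-0.5, -0.1, -2.2]
finger_gap: 31.5
finger_force: 30.0
```

```bash
python3 -m creep '[[-1,[2,-0.5,0],0],[-1,[5.5,-1.5,0],0],[-1,[9.5,-2.6,0],0],[-1,[13.5,-3.7,0],0],[-1,[17.5,-4.7,0],0],[-1,[21.5,-5.8,0],0],[-1,[25.5,-6.9,0],0],[-1,[29.5,-8,0],0],[-1,[32.5,-8.8,0],0],[-1,[34.1,-9.25,0],0],[-1,[34.1,-9.25,0],0],[-1,[34.1,-9.25,0],0]]' 30; python3 -m creep '[[-1,[0,0,0],0],[-1,[0,0,3],0],[-1,[0,0,6],0],[-1,[0,0,9],0],[-1,[0,0,11],0],[-1,[0,0,11.8],0],[-1,[0,0,12.2],0],[-1,[0,0,12.2],0],[-1,[0,0,12.2],0],[-1,[0,0,12.2],0]]'
```

```text
clock: 17.7
eef_pos: [471.2, 30.8, 160.6]
eef_rot: [-3.14, 0.0, 1.571]
wrist_force: [0.1, 0.0, -0.8]
finger_gap: 31.2
finger_force: 30.0
clock: 18.7
eef_pos: [472.0, 30.8, 40.1]
eef_rot: [3.14, 0.0, 1.571]
wrist_force: [-0.6, -0.4, -2.3]
finger_gap: 31.9
finger_force: 30.0
```

```bash
python3 -m creep '[[-1,[0,0,0.05],0],[0.4,[0,0,0.05],0],[0.4,[0,0,0.05],0],[0.4,[0,0,0.05],0],[0.4,[0,0,0.05],0],[0.4,[0,0,0.05],0],[0.4,[0,0,-3],0],[0.4,[0,0,-7],0],[0.4,[0,0,-12],0],[0.4,[0,0,-12],0],[0.4,[0,0,-12],0]]';python3 -m creep '[[0.4,[-4.5,-1.6,0],0],[0.4,[-9,-3.1,0],0],[0.4,[-13.5,-4.7,0],0],[0.4,[-18,-6.2,0],0],[0.4,[-22.5,-7.8,0],0],[0.4,[-27,-9.4,0],0],[0.4,[-31.5,-11,0],0],[0.4,[-34.6,-12,0],0],[0.4,[-34.6,-12,0],0],[0.4,[-34.6,-12,0],0],[0.4,[-34.6,-12,0],0]]'
python3 - <<'E'
from h import *
c,im=look("w5");mx=im.max(2).astype(int);mn=im.min(2);print(manip.read_state()["eef_pos"])
for k,a in blobs((mx<75)&(mx-mn<28),500,60000):
    (x,y),(w,h),t=cv2.minAreaRect(k);print(np.round([x,y,w,h,a]),ray(c,x,y,19).round(1))
E
```

```text
clock: 19.8
eef_pos: [471.8, 31.0, 160.0]
eef_rot: [3.14, 0.0, 1.571]
wrist_force: [-0.7, 0.7, -0.9]
finger_gap: 65.2
finger_force: 0.0
clock: 20.9
eef_pos: [351.6, -314.0, 158.6]
eef_rot: [-3.141, -0.001, 1.571]
wrist_force: [-0.7, 0.0, 0.5]
finger_gap: 65.7
finger_force: 0.0
[ 351.75602076 -313.95731942  158.88422423]
[316. 239.  36.  29. 848.] [ 352.4 -314.8   19. ]
[ 492.   35.   44.   82. 2162.] [ 472.4 -172.2   19. ]
```

```bash
python3 -m creep '[[0.4,[-0.1,0,4],0],[0.4,[-0.1,0,8],0],[0.4,[-0.1,0,12],0],[0.4,[-0.1,0,13.9],0],[0.4,[-0.1,0,13.9],0],[0.4,[-0.1,0,13.9],0],[-1,[-0.1,0,13.9],0],[-1,[-0.1,0,13.9],0],[-1,[-0.1,0,13.9],0],[-1,[-0.1,0,13.9],0],[-1,[-0.1,0,13.9],0],[-1,[-0.1,0,13.9],0]]' 25; python3 -m creep '[[-1,[0,0,0],0],[-1,[0,0,0],0],[-1,[0,0,-1],0],[-1,[0,0,-3],0],[-1,[0,0,-6],0],[-1,[0,0,-10],0],[-1,[0,0,-14],0],[-1,[0,0,-14],0],[-1,[0,0,-14],0]]'
```

```text
clock: 22.15
eef_pos: [351.5, -316.1, 20.6]
eef_rot: [3.141, 0.0, 1.571]
wrist_force: [-0.5, 0.1, 1.8]
finger_gap: 23.4
finger_force: 25.0
clock: 23.05
eef_pos: [351.5, -316.0, 160.9]
eef_rot: [3.141, 0.001, 1.571]
wrist_force: [1.2, -0.1, -1.2]
finger_gap: 23.7
finger_force: 25.0
```

```bash
python3 -m creep '[[-1,[2,0.5,0],0],[-1,[6,1.6,0],0],[-1,[10.5,2.9,0],0],[-1,[15,4.1,0],0],[-1,[19.5,5.4,0],0],[-1,[24,6.6,0],0],[-1,[28.5,7.9,0],0],[-1,[33,9.1,0],0],[-1,[37.5,10.3,0],0],[-1,[41.5,11.4,0],0],[-1,[43.2,11.9,0],0],[-1,[43.2,11.9,0],0]]'; python3 -m creep '[[-1,[0,0,0],0],[-1,[0,0,3],0],[-1,[0,0,6],0],[-1,[0,0,9],0],[-1,[0,0,11],0],[-1,[0,0,11.8],0],[-1,[0,0,12.2],0],[-1,[0,0,12.2],0],[-1,[0,0,12.2],0],[-1,[0,0,12.2],0]]'
```

```text
clock: 24.25
eef_pos: [469.9, 117.7, 158.6]
eef_rot: [-3.139, 0.0, 1.574]
wrist_force: [-0.0, -0.2, -1.3]
finger_gap: 24.0
finger_force: 25.0
clock: 25.25
eef_pos: [470.9, 115.8, 39.1]
eef_rot: [3.14, -0.0, 1.57]
wrist_force: [0.3, 0.1, -1.3]
finger_gap: 23.5
finger_force: 25.0
```

```bash
python3 -m creep '[[-1,[0,0,0],0],[0.4,[0,0,0],0],[0.4,[0,0,0],0],[0.4,[0,0,0],0],[0.4,[0,0,0],0],[0.4,[0,0,0],0],[0.4,[0,0,-3],0],[0.4,[0,0,-7],0],[0.4,[0,0,-12],0],[0.4,[0,0,-12],0]]';python3 -m creep '[[0.4,[4,0,-3],0],[0.4,[8,0,-6],0],[0.4,[12,0,-9],0],[0.4,[16,0,-11],0],[0.4,[16,0,-11],0],[0.4,[16,0,-11],0],[0.4,[16,0,-11],0]]'
python3 - <<'E'
from h import *
a=manip.camera("top")[:,:,::-1];b=manip.camera("scene")[:,:,::-1]
A=cv2.resize(a[225:285,215:425],(798,228),interpolation=cv2.INTER_CUBIC);B=cv2.resize(b[170:280,225:445],(740,370),interpolation=cv2.INTER_CUBIC)
cv2.imwrite("pics/end.png",np.vstack([A,np.pad(B,((0,0),(0,58),(0,0)))]))
c=cam("top")
for n,(x,y,h) in dict(d=(472.9,-112,73),c=(472,-40.2,66),b=(471.8,31.2,60),a=(470.5,117,56)).items():
    print(n,(proj(c,[x,y,h])-[215,225])*3.8,(proj(c,[x,y,18])-[215,225])*3.8)
E
```

```text
clock: 26.25
eef_pos: [472.9, 116.4, 164.3]
eef_rot: [3.132, -0.002, 1.571]
wrist_force: [0.6, -0.6, -1.4]
finger_gap: 65.8
finger_force: 0.0
clock: 26.95
eef_pos: [470.4, 275.0, 267.2]
eef_rot: [-3.14, 0.001, 1.57]
wrist_force: [0.9, -0.8, 0.3]
finger_gap: 65.3
finger_force: 0.0
d [607.97336975 113.82122814] [597.36924975 128.26296944]
c [462.94415898 118.1508238 ] [461.05788687 130.533695  ]
b [320.87435655 120.72123599] [325.54072792 131.43588254]
a [152.05221331 124.9352788 ] [163.0414858  134.45099997]
```

View pics/end.png

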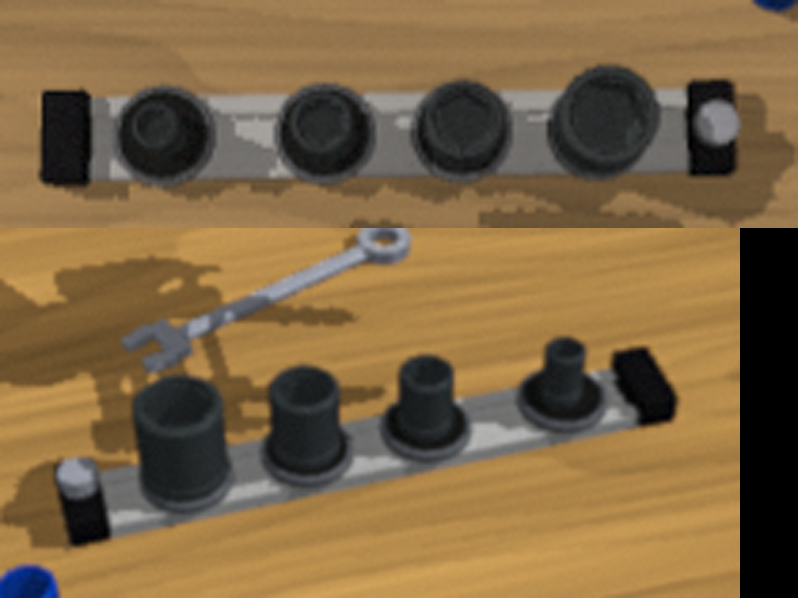

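In the final picture all four sockets stand upright and centred. In the top-view crop their mouths are at (606,118), (463,125), (323,122) and (157,124), within about 3 mm of the predicted positions, and they run largest to smallest from the thumbscrew.

```bash
python3 -c "
from cell import manip
print(manip.sign_off())"
```

```text
the job is handed in; nothing more can be done
None
```

All four sockets stand upright, mouth up and centred on their holders within about 3 mm, in order from the 50 mm one by the thumbscrew to the 24 mm one at the far end; none was tipped, and the job was handed in at about 27 s.

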